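# Snap the cover plate onto the controller housing

### The arm

A 6-joint arm with a two-finger parallel gripper is mounted at the origin on a cart in front of the work surface, level with it; the furniture and walls round the work are solid. World frame = base frame: x ahead of the robot, y to its left, z up, the work surface at z = 0. Lengths are in mm, angles in rad, forces in N, time in s.
With the tool pointing down it reaches from about 325 to 850 mm from the base axis. Payload 4.4 kg.
Tool frame: the origin (TCP) lies between the finger pads; the fingertips stand 22 mm ahead of it and the grasp point (between the pads) lies 3 mm ahead of it; z points along the fingers, y is the line along which they close (so a half turn about z gives the same grasp; the last joint's range is limited). The gripper opens to 94 mm and grips with 3 to 60 N. Pads are 16 mm wide; open, the fingers measure 119 mm over their backs; the gripper's body (75 mm by 177 mm) begins 78 mm behind the grasp point.
Start: joints at [1.026, 0.207, 1.542, -0, 1.393, -0.15], TCP at [221.168, 530.765, 227.447] pointing down, gripper open.
Joint ranges: [-2.73, 2.73], [-0.86, 2.22], [0.23, 2.46], [-1.11, 4.25], [0.08, 2.63], [-2.82, 2.82]. Speed limits (rad/s): [2.79, 2.79, 3.14, 3.14, 3.14, 3.14].

### API

Orientations are given as a unit quaternion [w, x, y, z].
In Python, from rig import bot, vision gives the robot as it stands.
- The arm moves only by the tool carry_out, never from a script. Its argument "series" is a list of rows, each a list of 3 entries, a list of its own where there are three numbers: the shift along the tool's x, y, z in units of 0.25 m (1.0 is 0.25 m), then the turn, a rotation vector about the tool's x, y, z in units of 0.5 rad (1.0 is 0.5 rad), then the opening, from 0 (shut) to 1 (fully open). A call has 1 to 8 rows; each row is the pose to reach, as a shift and turn from the pose commanded when the call began, along the tool's axes at that moment; what a row does not reach only later rows make up. A row lasts 1/10 s, in which the tool goes at most 50 mm and 8.59 degrees, less where a joint would pass 70% of its speed; a pose out of reach is approached as far as the arm can. A call with a number of a shift or a turn outside -1 to 1 is refused whole. A call with a gripper value outside its range is refused whole. The fingers move at their own pace and stop on an object; "squeeze" is the grip in N (left out, the last holds). Time passes only in rows, so rows that repeat a pose let the fingers close. It gives the time, the measured TCP pose, the force, the opening and the grip force at its end, in the units of the state.
- bot.get_obs(): the state, without advancing time (a new reading comes with each control period).
- vision.get_image(name): name is "side" or "top"; returns a dict with "color" (384x512x3 uint8, red, green, blue), "z_map" (384x512 float32, mm along the optical axis (not along the pixel's ray), 0 where there is no reading), "vfov" (degrees; the focal length in pixels is half the picture's height over the tangent of half this angle, whatever the lens; pixels are square), "cx", "cy" (the principal point, pixels), "k1" (the pictures are not rectified: a ray, as slopes to the right and down, at radius r is drawn at 1 + k1 r^2 times it, then the intrinsics apply), "cam_to_world" (4x4, takes a point from camera to world coordinates). Camera axes: x right, y up, looking along -z (the intrinsics and any distortion apply to the point x, -y, -z); pixel columns grow to the right and rows downward; lengths in mm; the calibration is good to about 2 mm. A picture is of the moment at which its call begins.
- bot.job_done(): hands the job in; it is judged then, once.
The state is a dict: "t": time; "qpos": joint angles; "dq": joint speeds; "tau": joint torques, N m; "tool_pos": TCP position; "orientation": TCP orientation; "wrist_force": force on the tool from outside, world axes, zero at the start; "ft_torque": the same for the moment, N m; "opening": finger opening in mm; "grasp_force": force on a finger pad.
Only numpy, scipy, OpenCV 4.12 (cv2) and the standard library are available. Lean on these libraries where they do the work, as an engineer would, in place of code of your own. Each camera call takes 0.05 s, during which the arm holds its last target. There are 200 camera calls.

### The job

Pick up the metal cover plate by its handle, set it over the four white snap standoffs of the grey controller housing the way its holes fit, and press it down evenly, working round the standoffs, until every one has clicked through and the plate lies fully home and level on all four. The housing stands on soft rubber mounts: keep the plate close to level on the standoffs, never press with more than about 25 N, and leave the other things on the bench where they are.

Things in the scene. Friction and masses are not known exactly. Their poses are not given: they have to be found in the camera images.
- cover: The cover plate: bare metal plate 130 (x) x 164 (y) x 5 mm, 220 g, with a dark bow handle across its middle and four through holes of diameter 13 mm. Origin at the centre of its underside, x from the near to the far edge, y to the left edge, z up out of the handle side. Its holes fit the standoffs one way round only.
- cover_handle (a point): Centre of the handle's grip bar, 39 mm above the plate's underside and 34 mm above its top face. The bar is 12 mm wide (cover x), 82 mm long (cover y), 14 mm high, on two feet at y = +-36 mm; take it from above with the fingers closing along cover x.
- housing: The controller housing, a grey open tub 124 (x) x 156 (y) mm, standing fixed on rubber feet that raise it by a varying 0 to 10 mm. Origin 51 mm below the centre of its rim (0 to 10 mm above the bench), x to the far side (the side with two black cable glands), y to the left, z up. Four white snap standoffs rise in it.
- mount (a joint): How far the tub is pushed down on its soft rubber mounts (m, 0 at rest, grows downward): roughly 1 mm for every 2 N pressed on it.
- cover_hole0 (a point): Centre of cover hole 0 (far left) on the plate's underside, at (48, 62, 0) mm in the cover.
- cover_spot0 (a point): Round pressing spot next to hole 0 on the plate's top face, at (48, 34, 5) mm in the cover: a good flat place to press with closed fingers, which there clear the standoff's tip.
- standoff0 (a point): Standoff 0, on which hole 0 belongs: centre of its shoulder, at (48, 62, 55) mm in the housing; the plate's underside finally lies at this height. All four are alike: a shoulder 17 mm across, and on it a split tip 18 mm tall with two sprung prongs, 10 mm across at the top, widening to 18 mm at 7 mm above the shoulder and undercut below that.
- cover_hole1 (a point): Centre of cover hole 1 (far right) on the plate's underside, at (48, -62, 0) mm in the cover.
- cover_spot1 (a point): Round pressing spot next to hole 1 on the plate's top face, at (48, -34, 5) mm in the cover: a good flat place to press with closed fingers, which there clear the standoff's tip.
- standoff1 (a point): Standoff 1, on which hole 1 belongs: centre of its shoulder, at (48, -62, 55) mm in the housing; the plate's underside finally lies at this height. A black rubber washer 2.5 mm thick (3.5 N per mm) lies on each shoulder; the clicked plate squeezes it nearly flat. A plate just laid on rests with its underside about 11 mm above the shoulders.
- cover_hole2 (a point): Centre of cover hole 2 (near right) on the plate's underside, at (-48, -62, 0) mm in the cover.
- cover_spot2 (a point): Round pressing spot next to hole 2 on the plate's top face, at (-48, -34, 5) mm in the cover: a good flat place to press with closed fingers, which there clear the standoff's tip.
- standoff2 (a point): Standoff 2, on which hole 2 belongs: centre of its shoulder, at (-48, -62, 55) mm in the housing; the plate's underside finally lies at this height. Roughly 11 to 17 N pressed next to a standoff squeezes its prongs through the hole and the washer flat; the prongs then spring out over the plate's top face and hold it with its underside under 1 mm above the shoulder. All four at once take more than the mounts may carry.
- cover_hole3 (a point): Centre of cover hole 3 (near left, the odd one set inward) on the plate's underside, at (-48, 40, 0) mm in the cover.
- cover_spot3 (a point): Round pressing spot next to hole 3 on the plate's top face, at (-48, 12, 5) mm in the cover: a good flat place to press with closed fingers, which there clear the standoff's tip.
- standoff3 (a point): Standoff 3, on which hole 3 belongs: centre of its shoulder, at (-48, 40, 55) mm in the housing; the plate's underside finally lies at this height.
- pliers: Bystander: pair of red-handled pliers, 58 x 176 x 12 mm, lying flat; origin at the centre of its underside.
- bearing: Bystander: steel ball bearing, diameter 52, 15 mm high, lying flat; origin at the centre of its underside.
- tape: Bystander: yellow tape measure, 66 x 85 x 37 mm, on its side; origin at the centre of its underside.
- vee: Bystander: steel V-block, 50 x 50 x 34 mm; origin at the centre of its underside.
- bolt: Bystander: M16 bolt, 70 mm tall, standing on its hexagon head; origin at the centre of its underside.

How it is judged (in metres and radians):
On the way, in this order (a step that is already met when the one before it is completed fails the run):
1. the cover has been lifted clear of the bench, underside above 50 mm (height (world z) of cover above 0.05 m), for 0.1 s.
2. all four standoffs have clicked through the cover (z of cover_hole0 in the frame of standoff0 between -0.003 and 0.0015 m and horizontal distance between cover_hole0 and standoff0 below 0.004 m and z of cover_hole1 in the frame of standoff1 between -0.003 and 0.0015 m and horizontal distance between cover_hole1 and standoff1 below 0.004 m and z of cover_hole2 in the frame of standoff2 between -0.003 and 0.0015 m and horizontal distance between cover_hole2 and standoff2 below 0.004 m and z of cover_hole3 in the frame of standoff3 between -0.003 and 0.0015 m and horizontal distance between cover_hole3 and standoff3 below 0.004 m), for 0.2 s.
At the end, for the whole second after the job is handed in: At each of the four standoffs the plate's underside lies within 1.5 mm of the shoulder (no more than 3 mm below it, measured in the standoff's frame) with the hole within 4 mm of the standoff's axis, and the plate is at rest (all of step 2 and linear speed of cover below 0.01 m/s); the robot touches nothing.
It fails at once if the housing is pressed down with more than 28 N (14 mm on its mounts) (value of joint mount above 0.014 m).
It fails at once if the cover is tipped more than 0.15 rad (8.6 degrees) while on the standoffs (horizontal distance between cover and housing below 0.03 m and z of cover in the frame of housing below 0.071 m and angle between cover's own z axis and vertical above 0.15 rad).
It fails at once if a bystander is moved by more than 20 mm (distance of any of pliers, bearing, tape, vee, bolt from where it was at the start of the episode above 0.02 m).
It also fails if it takes over 69 s, if anything falls off the work surface, if the arm or the gripper's body presses on something with over 40 N, if the wrist force passes 120 N, or if a joint passes its speed limit or range.

## Working session

There is one attempt and no reset: what is moved stays moved. The work goes in short steps, Python scripts to look and compute and a tool call to move; the robot and the scene stay as the last step left them, time stands still between calls to the robot, and variables do not carry over. Pictures are saved under pics/ and viewed, at most 10 in all, crops included, and the job is handed in when it is done.

Besides the shell and the picture viewer there is one more tool, called after ">>>" as name(argument=value, ...), one argument or row to a line, values as JSON. carry_out: Moves the arm, as the interface text tells. Shifts and turns lie within -1 to 1; 1 stands for 0.25 m of shift or 0.5 rad of turn. Its arguments: {"type":"object","properties":{"series":{"type":"array","items":{"type":"array"}},"squeeze":{"type":"number"}},"required":["series"]}

```bash
mkdir -p pics; cat > h.py <<'E'
import numpy as np, cv2
from rig import bot, vision
def grab(n):
    d=vision.get_image(n); d['f']=192/np.tan(np.radians(d['vfov'])/2); return d
def world(d):
    H,W=d['z_map'].shape; f=d['f']
    K=np.array([[f,0,d['cx']],[0,f,d['cy']],[0,0,1]])
    u,v=np.meshgrid(np.arange(W),np.arange(H))
    p=cv2.undistortPoints(np.stack([u,v],-1).reshape(-1,1,2).astype(np.float64),K,np.array([d['k1'],0,0,0,0.])).reshape(H,W,2)
    z=d['z_map'].astype(float)
    c=np.stack([p[...,0]*z,-p[...,1]*z,-z,np.ones_like(z)],-1)
    w=(c@np.array(d['cam_to_world']).T)[...,:3]; w[z==0]=np.nan; return w
E
python3 - <<'E'
from h import *
for n in['top','side']:
    d=grab(n); np.save(n+'.npy',world(d)); cv2.imwrite(f'pics/{n}1.png',cv2.cvtColor(d['color'],cv2.COLOR_RGB2BGR)); cv2.imwrite(f'{n}.png',cv2.cvtColor(d['color'],cv2.COLOR_RGB2BGR))
    print(n,d['vfov'],d['k1'],np.round(d['cam_to_world'],2).tolist())
o=bot.get_obs();print(o)
E
```

```text
top 48.57679192503095 -0.0670235460577401 [[-0.01, 1.0, -0.07, 478.82], [-1.0, -0.01, -0.03, -199.9], [-0.03, 0.07, 1.0, 1048.3], [0.0, 0.0, 0.0, 1.0]]
side 54.1077385437076 0.01941610046320693 [[-0.99, 0.08, -0.09, 492.65], [-0.11, -0.61, 0.79, 592.4], [0.01, 0.79, 0.61, 682.91], [0.0, 0.0, 0.0, 1.0]]
{'t': 0.1, 'qpos': array([ 1.02549830e+00,  2.07371493e-01,  1.54280438e+00, -2.77750852e-06,
        1.39347864e+00, -1.50520937e-01]), 'dq': array([-9.38702179e-05,  8.62761779e-04, -3.74491014e-03, -1.67705563e-03,
        1.77081688e-03,  1.66243782e-04]), 'tau': array([-1.50522037e-04, -3.71862030e+01, -2.82293433e+01,  7.00610247e-02,
        3.11067619e-02, -5.39428095e-05]), 'tool_pos': array([220.81196981, 530.17486239, 226.3892069 ]), 'orientation': array([-3.50193169e-04,  1.96108910e-01,  9.80581579e-01, -9.69629428e-04]), 'wrist_force': array([-0.25443098,  0.03391413, -0.68999302]), 'ft_torque': array([-0.0110796 ,  0.04091929, -0.04355009]), 'grasp_force': 0.0, 'opening': 93.9102787174226}
```

View pics/top1.png

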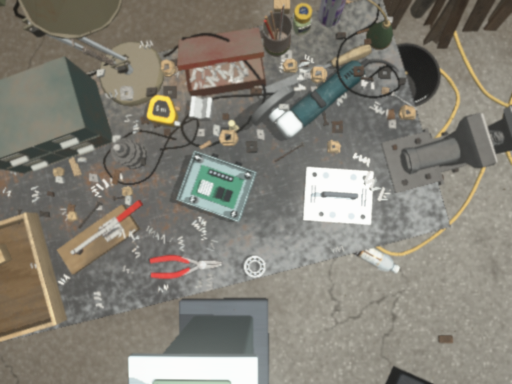

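View pics/side1.png

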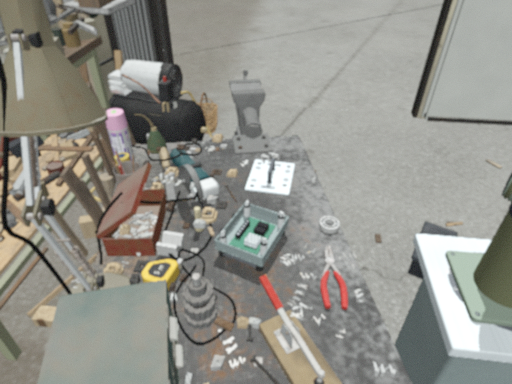

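The top view shows the plate near (338,196) and the housing near (216,186), with the pliers at (185,266) and the bearing at (255,266). I'll enlarge both targets.

```bash
python3 - <<'E'
from h import *
im=cv2.imread('top.png'); w=np.load('top.npy')
a=cv2.resize(im[145:230,168:268],None,fx=4,fy=4,interpolation=cv2.INTER_CUBIC)
b=cv2.resize(im[155:240,290:390],None,fx=4,fy=4,interpolation=cv2.INTER_CUBIC)
cv2.imwrite('pics/crop.png',np.hstack([a,b]))
for u,v in [(312,175),(365,215),(338,196),(338,180),(216,186),(262,220),(380,230)]: print(u,v,np.round(w[v,u],1))
E
```

```text
312 175 [ 5.941e+02 -3.002e+02 -1.000e-01]
365 215 [ 493.6 -427.6    3.6]
338 196 [ 538.6 -356.1   45.1]
338 180 [ 580.2 -363.1    6.5]
216 186 [567.3 -66.1  31.1]
262 220 [ 484.5 -175.3    1.1]
380 230 [ 456.3 -464.9   -2.4]
```

View pics/crop.png

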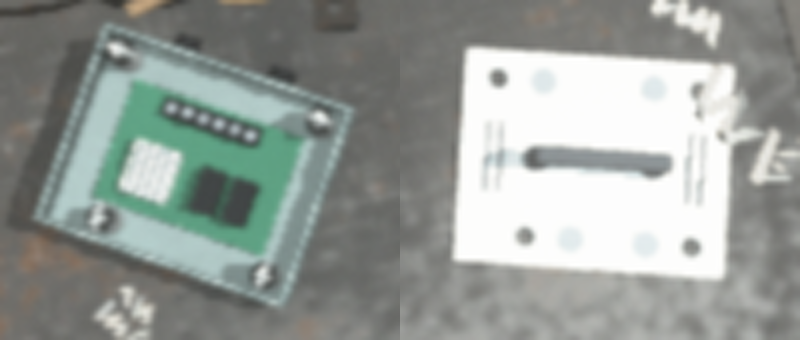

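The crop shows the odd hole near left at crop (526,236), so the plate yaw is about -2°. The glands are on the far side of the housing and the standoffs are at crop (120,50), (319,121), (263,275) and (100,217), so its yaw is about -20°. Next I'll fit both poses.

```bash
cat >> h.py <<'E'
def ray(d,px,z):
    f=d['f'];K=np.array([[f,0,d['cx']],[0,f,d['cy']],[0,0,1]])
    p=cv2.undistortPoints(np.array(px,float).reshape(-1,1,2),K,np.array([d['k1'],0,0,0,0.])).reshape(-1,2)
    T=np.array(d['cam_to_world']); r=np.c_[p[:,0],-p[:,1],-np.ones(len(p))]@T[:3,:3].T
    return T[:3,3]+r*((z-T[2,3])/r[:,2])[:,None]
def proj(d,P):
    f=d['f'];T=np.array(d['cam_to_world']); c=(np.atleast_2d(P)-T[:3,3])@T[:3,:3]
    x=c[:,0]/-c[:,2]; y=-c[:,1]/-c[:,2]; s=1+d['k1']*(x*x+y*y)
    return np.c_[x*s*f+d['cx'],y*s*f+d['cy']]
def fit2(m,w):
    a=np.array(m)[:,:2]; b=np.array(w)[:,:2]; ac=a-a.mean(0); bc=b-b.mean(0)
    th=np.arctan2((ac[:,0]*bc[:,1]-ac[:,1]*bc[:,0]).sum(),(ac*bc).sum())
    R=np.array([[np.cos(th),-np.sin(th)],[np.sin(th),np.cos(th)]]); t=b.mean(0)-R@a.mean(0)
    return t,th,np.linalg.norm(a@R.T+t-b,axis=1)
HOLES=np.array([[48,62],[48,-62],[-48,-62],[-48,40.]])
def cen(g,p,r=3,dark=False):
    u,v=np.round(p).astype(int); x=g[v-r:v+r+1,u-r:u+r+1].astype(float); x=-x if dark else x
    x=np.clip(x-np.percentile(x,60),0,None); V,U=np.mgrid[v-r:v+r+1,u-r:u+r+1]
    return [(x*U).sum()/x.sum(),(x*V).sum()/x.sum()]
E
python3 - <<'E'
from h import *
d=grab('top'); w=world(d); g=cv2.cvtColor(d['color'],cv2.COLOR_RGB2GRAY)
A=np.array([168,145]);B=np.array([290-100,155])
hp=[cen(g,B+np.array(p)/4-.4,3,True) for p in [(498,77),(699,92),(691,247),(526,236)]]
print(np.round(hp,1)); t,th,e=fit2(HOLES,ray(d,hp,5)); print('plate holes',t,th,e)
m=(g>200).astype(np.uint8); m[:, :295]=0;m[:,385:]=0;m[:160]=0;m[230:]=0
m=cv2.morphologyEx(m,cv2.MORPH_CLOSE,np.ones((9,9)));m=cv2.morphologyEx(m,cv2.MORPH_OPEN,np.ones((15,15)))
c=max(cv2.findContours(m,0,2)[0],key=cv2.contourArea); bx=cv2.boxPoints(cv2.minAreaRect(c)); q=ray(d,bx,5)
print('plate rect',q.mean(0),np.round(q,1).tolist())
hm=(w[...,2]>36)&(w[...,2]<50)&(np.abs(w[...,0]-540)<60)&(np.abs(w[...,1]+355)<60); print('handle',np.nanmedian(w[hm],0),hm.sum(),cv2.minAreaRect(w[hm][:,:2].astype(np.float32)))
sp=[cen(g,A+np.array(p)/4-.4,2) for p in [(121,51),(319,121),(263,275),(100,217)]]
print(np.round(sp,1))
for p in sp:
    u,v=np.round(p).astype(int); print(np.round(w[v-2:v+3,u-2:u+3,2].max(),1),end=' ')
for z in (70,76): t,th,e=fit2(HOLES,ray(d,sp,z)); print('housing',z,t,th,e)
rm=(w[...,2]>46)&(np.hypot(w[...,0]-565,w[...,1]+65)<115); print(np.percentile(w[rm][:,2],[10,50,90,99]))
print(cv2.minAreaRect(w[rm][:,:2].astype(np.float32)))
E
```

```text
[[314.2 174.1]
 [363.8 177.4]
 [362.4 216.3]
 [320.9 213.5]]
plate holes [ 543.07782331 -362.72118449] -0.07638104496853539 [0.67755255 1.10093433 0.11056291 0.47727826]
plate rect [ 542.26936519 -365.59380421    5.        ] [[481.4, -275.6, 5.0], [614.0, -284.7, 5.0], [603.1, -456.4, 5.0], [470.6, -445.8, 5.0]]
handle [ 542.93099303 -361.47759309   44.84792807] 183 ((542.9026489257812, -362.5729675292969), (82.9350814819336, 12.390166282653809), 85.08160400390625)
[[196.9 156.7]
 [247.6 173.9]
 [233.1 213.1]
 [191.8 198.9]]
76.3 78.1 78.1 79.2 housing 70 [566.71001526 -68.95188518] -0.3466149092309963 [0.36370335 1.13305826 0.49895319 0.62519035]
housing 76 [566.18242014 -69.72325315] -0.3466149092309956 [0.26623842 0.68164784 0.8920902  0.35921789]
[46.94387596 54.7700292  65.1817959  76.01990328]
((591.1785278320312, -73.01371002197266), (164.22531127929688, 174.39651489257812), 70.24515533447266)
```

```bash
cat > plan.py <<'E'
# plan.py x y z yaw [ ... ] : one call per waypoint, tool down; keeps the commanded pose in cmd.json
import sys,json,numpy as np
from scipy.spatial.transform import Rotation as R
def load():
    c=json.load(open('cmd.json')); return np.array(c['p']),R.from_quat(c['q'])
def plan(wps,save=True):
    p,r=load()
    for x,y,z,yaw in wps:
        # tool z down, tool y at angle yaw
        ty=np.array([np.cos(yaw),np.sin(yaw),0]);tz=np.array([0,0,-1.]);tx=np.cross(ty,tz)
        g=R.from_matrix(np.c_[tx,ty,tz])
        s=np.round(r.inv().apply(np.array([x,y,z])-p)/250,3); v=np.round((r.inv()*g).as_rotvec()/.5,3)
        n=max(np.linalg.norm(s)*5,np.linalg.norm(v)*.5/.1499)
        print(s.tolist(),v.tolist(),'rows>=%.1f'%n,'' if max(abs(s).max(),abs(v).max())<=1 else 'TOO BIG')
        p=p+r.apply(s*250); r=r*R.from_rotvec(v*.5)
    if save: json.dump({'p':p.tolist(),'q':r.as_quat().tolist()},open('cmd.json','w'))
if __name__=='__main__':
    a=np.array(sys.argv[1:],float).reshape(-1,4); plan(a)
E
python3 - <<'E'
import json; q=[.196108910,.980581579,-.00096969*0,0.]; json.dump({'p':[221.168,530.765,227.447],'q':q},open('cmd.json','w'))
import numpy as np; w=np.load('top.npy')
for s in np.linspace(0,1,8):
    c=np.array([221,530])+s*np.array([322,-892]); m=np.hypot(w[...,0]-c[0],w[...,1]-c[1])<100; print(np.round(c), np.nanmax(w[m][:,2]) if m.any() else None)
E
python3 plan.py 300 330 227 0.75  380 110 227 0.3  460 -110 227 -0.076  543 -330 180 -0.076 543 -362.5 100 -0.076
```

```text
[221. 530.] 51.80695704115112
[267. 403.] 59.75264100133256
[313. 275.] 65.77143213567035
[359. 148.] 50.889284998849575
[405.  20.] 24.228464165750665
[ 451. -107.] 79.25760739710051
[ 497. -235.] 46.17069548159088
[ 543. -362.] 50.56376589939066
[-0.6, -0.62, 0.002] [0.0, 0.0, 0.852] rows>=4.3 
[-0.862, -0.366, -0.0] [0.0, 0.0, 0.9] rows>=4.7 
[-0.935, 0.046, -0.0] [0.0, 0.0, 0.752] rows>=4.7 
[-0.852, 0.398, 0.188] [0.0, 0.0, 0.0] rows>=4.8 
[-0.13, 0.01, 0.32] [0.0, 0.0, 0.0] rows>=1.7
```

>>> carry_out(
  series=[
    [[-0.6,-0.62,0.002],[0,0,0.852],0.5],
    [[-0.6,-0.62,0.002],[0,0,0.852],0.5],
    [[-0.6,-0.62,0.002],[0,0,0.852],0.5],
    [[-0.6,-0.62,0.002],[0,0,0.852],0.5],
    [[-0.6,-0.62,0.002],[0,0,0.852],0.5],
    [[-0.6,-0.62,0.002],[0,0,0.852],0.5],
  ],
)

```text
t: 0.75
tool_pos: [300.5, 328.1, 226.7]
orientation: [0.0, 0.401, 0.916, -0.0]
wrist_force: [0.2, 0.2, -0.4]
opening: 49.7
grasp_force: 0.0
```

>>> carry_out(
  series=[
    [[-0.862,-0.366,0],[0,0,0.9],0.5],
    [[-0.862,-0.366,0],[0,0,0.9],0.5],
    [[-0.862,-0.366,0],[0,0,0.9],0.5],
    [[-0.862,-0.366,0],[0,0,0.9],0.5],
    [[-0.862,-0.366,0],[0,0,0.9],0.5],
    [[-0.862,-0.366,0],[0,0,0.9],0.5],
  ],
)

```text
t: 1.35
tool_pos: [381.4, 107.7, 227.2]
orientation: [0.001, 0.596, 0.803, 0.0]
wrist_force: [-0.8, 0.9, 0.0]
opening: 47.2
grasp_force: 0.0
```

>>> carry_out(
  series=[
    [[-0.935,0.046,0],[0,0,0.752],0.5],
    [[-0.935,0.046,0],[0,0,0.752],0.5],
    [[-0.935,0.046,0],[0,0,0.752],0.5],
    [[-0.935,0.046,0],[0,0,0.752],0.5],
    [[-0.935,0.046,0],[0,0,0.752],0.5],
    [[-0.935,0.046,0],[0,0,0.752],0.5],
  ],
)

```text
t: 1.95
tool_pos: [461.9, -111.9, 226.8]
orientation: [0.0, 0.734, 0.679, 0.0]
wrist_force: [0.4, 0.5, 0.8]
opening: 46.8
grasp_force: 0.0
```

>>> carry_out(
  series=[
    [[-0.852,0.398,0.188],[0,0,0],0.5],
    [[-0.852,0.398,0.188],[0,0,0],0.5],
    [[-0.852,0.398,0.188],[0,0,0],0.5],
    [[-0.852,0.398,0.188],[0,0,0],0.5],
    [[-0.852,0.398,0.188],[0,0,0],0.5],
    [[-0.852,0.398,0.188],[0,0,0],0.5],
  ],
)

```text
t: 2.55
tool_pos: [544.3, -331.0, 177.1]
orientation: [-0.001, 0.734, 0.679, -0.0]
wrist_force: [-0.5, 0.2, -0.7]
opening: 47.1
grasp_force: 0.0
```

>>> carry_out(
  series=[
    [[-0.13,0.01,0.32],[0,0,0],0.5],
    [[-0.13,0.01,0.32],[0,0,0],0.5],
    [[-0.13,0.01,0.32],[0,0,0],0.5],
    [[-0.13,0.01,0.32],[0,0,0],0.5],
  ],
)

```text
t: 2.95
tool_pos: [543.5, -359.8, 99.7]
orientation: [-0.001, 0.733, 0.68, 0.0]
wrist_force: [-0.0, 0.2, -0.0]
opening: 47.1
grasp_force: 0.0
```

>>> carry_out(
  series=[
    [[0,0,0.1],[0,0,0],0.5],
    [[0,0,0.16],[0,0,0],0.5],
    [[0,0,0.21],[0,0,0],0.5],
    [[0,0,0.236],[0,0,0],0.5],
    [[0,0,0.236],[0,0,0],0.5],
  ],
)

```text
t: 3.45
tool_pos: [542.8, -361.7, 40.3]
orientation: [-0.001, 0.733, 0.68, -0.0]
wrist_force: [-0.1, 0.2, 0.3]
opening: 47.0
grasp_force: 0.0
```

>>> carry_out(
  series=[
    [[0,0,0],[0,0,0],0.0],
    [[0,0,0],[0,0,0],0.0],
    [[0,0,0],[0,0,0],0.0],
    [[0,0,0],[0,0,0],0.0],
    [[0,0,0],[0,0,0],0.0],
    [[0,0,0],[0,0,0],0.0],
  ],
  squeeze=35,
)

```text
t: 4.05
tool_pos: [542.6, -362.7, 41.3]
orientation: [-0.0, 0.733, 0.68, -0.0]
wrist_force: [-2.7, -0.3, 3.3]
opening: 11.6
grasp_force: 35.0
```

```bash
python3 - <<'E'
import json;from plan import *
p,r=load(); print(p); p=p+r.apply([0,0,59.]); json.dump({'p':p.tolist(),'q':r.as_quat().tolist()},open('cmd.json','w'))
E
python3 plan.py 543 -362.5 170 -0.076  550 -200 175 -0.22 566.3 -69.5 150 -0.347
```

```text
[ 543.10409468 -362.49448586   99.947     ]
[-0.0, -0.0, -0.516] [0.0, 0.0, 0.0] rows>=2.6 
[0.65, -0.022, -0.02] [0.0, 0.0, 0.288] rows>=3.3 
[0.524, -0.05, 0.1] [0.0, 0.0, 0.254] rows>=2.7
```

>>> carry_out(
  series=[
    [[0,0,-0.1],[0,0,0],0],
    [[0,0,-0.25],[0,0,0],0],
    [[0,0,-0.4],[0,0,0],0],
    [[0,0,-0.516],[0,0,0],0],
    [[0,0,-0.516],[0,0,0],0],
  ],
)

```text
t: 4.55
tool_pos: [546.0, -364.7, 175.2]
orientation: [0.005, 0.733, 0.68, 0.001]
wrist_force: [-0.3, -0.5, -2.0]
opening: 12.2
grasp_force: 35.0
```

>>> carry_out(
  series=[
    [[0.1,-0.003,0],[0,0,0.05],0],
    [[0.25,-0.008,-0.01],[0,0,0.1],0],
    [[0.4,-0.015,-0.01],[0,0,0.18],0],
    [[0.55,-0.02,-0.02],[0,0,0.25],0],
    [[0.65,-0.022,-0.02],[0,0,0.288],0],
  ],
)

```text
t: 5.05
tool_pos: [548.4, -196.7, 171.9]
orientation: [-0.002, 0.78, 0.625, -0.0]
wrist_force: [0.4, 0.3, -1.9]
opening: 11.8
grasp_force: 35.0
```

>>> carry_out(
  series=[
    [[0.15,-0.015,0.02],[0,0,0.06],0],
    [[0.3,-0.03,0.05],[0,0,0.14],0],
    [[0.42,-0.04,0.08],[0,0,0.2],0],
    [[0.5,-0.048,0.095],[0,0,0.24],0],
    [[0.524,-0.05,0.1],[0,0,0.254],0],
    [[0.524,-0.05,0.1],[0,0,0.254],0],
    [[0.524,-0.05,0.1],[0,0,0.254],0],
  ],
)

```text
t: 5.75
tool_pos: [566.0, -70.3, 149.2]
orientation: [-0.0, 0.819, 0.574, -0.001]
wrist_force: [0.3, 0.4, -2.2]
opening: 11.4
grasp_force: 35.0
```

```bash
python3 - <<'E'
from h import *
d=grab('top'); np.save('w2.npy',world(d)); s=grab('side')
import pickle; pickle.dump((d,s),open('v2.pkl','wb'))
c=lambda i:cv2.cvtColor(i,cv2.COLOR_RGB2BGR)
u=lambda i,y,x:cv2.resize(i[y:y+110,x:x+100],None,fx=4,fy=4,interpolation=cv2.INTER_CUBIC)
cv2.imwrite('pics/v2.png',np.hstack([u(c(d['color']),130,165),u(c(s['color']),170,200)]))
o=bot.get_obs(); print(o['tool_pos'],o['orientation'],o['opening'],o['wrist_force'],o['t'])
E
```

```text
[566.39926576 -70.77105558 149.90622507] [ 2.43855988e-04  8.18945488e-01  5.73871262e-01 -5.17775067e-05] 11.770461023324277 [ 0.79620969 -0.46296626 -2.65894053] 5.85
```

View pics/v2.png

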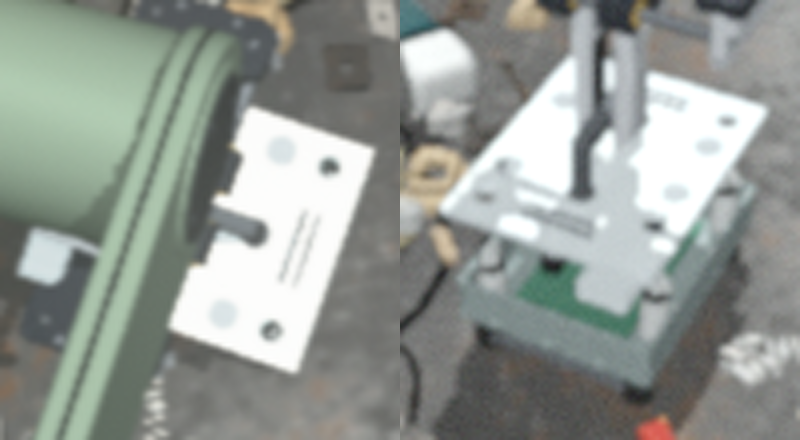

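Top view: holes 1 and 2 at crop (329,167) and (271,330). Side view: hole 2 at crop (727,120), hole 3 at (656,225), hole 0 at (485,195), with standoffs visible below. I'll measure the offset to the standoffs.

```bash
python3 - <<'E'
from h import *
import pickle; d,s=pickle.load(open('v2.pkl','rb')); w=np.load('w2.npy')
# top plane of plate by depth
m=(w[...,2]>100)&(w[...,2]<125)&(np.hypot(w[...,0]-566,w[...,1]+70)<110)
P=w[m]; 
for _ in range(4):
    A=np.c_[P[:,:2]-[566,-70],np.ones(len(P))]; c=np.linalg.lstsq(A,P[:,2],rcond=None)[0]; e=abs(A@c-P[:,2]); P=P[e<4]
print('top plane slopes,z',c,len(P))
g=cv2.cvtColor(d['color'],cv2.COLOR_RGB2GRAY); zt=c[2]
hp=[cen(g,p,3,True) for p in [(246.9,171.4),(232.4,212.1)]]; print(np.round(hp,2))
z1=112
for z in (zt,112): q=ray(d,hp,z); t,th,e=fit2(HOLES[1:3],q); print('top',z,t,th,e)
ws=world(s); m=(ws[...,2]>100)&(ws[...,2]<125)&(np.hypot(ws[...,0]-566,ws[...,1]+70)<110);P=ws[m]
for _ in range(4):
    A=np.c_[P[:,:2]-[566,-70],np.ones(len(P))]; c=np.linalg.lstsq(A,P[:,2],rcond=None)[0]; e=abs(A@c-P[:,2]); P=P[e<4]
print('side plane',c,len(P))
gs=cv2.cvtColor(s['color'],cv2.COLOR_RGB2GRAY); B=np.array([200-100,170])
hs=[cen(gs,B+np.array(p)/4-.4,3,True) for p in [(485,195),(727,120),(656,225)]]
t,th,e=fit2(HOLES[[0,2,3]],ray(s,hs,c[2])); print('side',t,th,e,np.round(hs,1))
# standoffs in the old side image
s0=cv2.imread('side.png'); T=s
a=np.array([566.2,-69.7]);R=np.array([[np.cos(-.3466),np.sin(.3466)],[-np.sin(.3466),np.cos(-.3466)]])
pp=proj(s,np.c_[HOLES@R.T+a,np.full(4,78.)]); print('tips pred side',np.round(pp,1))
x0,y0=np.int32(pp.min(0))-12; im=cv2.resize(s0[y0:y0+90,x0:x0+100],None,fx=6,fy=6,interpolation=cv2.INTER_CUBIC)
for p in pp: cv2.drawMarker(im,tuple(int(v) for v in ((p-[x0,y0]+.5)*6)),(0,0,255),0,14,1)
cv2.imwrite('pics/s0.png',im); print(x0,y0)
E
```

```text
top plane slopes,z [-2.27675414e-04  2.22426328e-04  1.12447116e+02] 1817
[[246.88 171.23]
 [232.08 212.1 ]]
top 112.44711582203966 [568.68323558 -70.77697683] -0.355566437157194 [0.06900093 0.06900093]
top 112 [568.71585841 -70.74305696] -0.3555664371571938 [0.09196662 0.09196662]
side plane [ 1.26900998e-04 -3.70003793e-03  1.13838554e+02] 2180
side [566.38235023 -69.83544304] -0.3417435384370794 [0.34841678 0.67314614 0.80848885] [[220.7 218.9]
 [281.3 199.9]
 [263.  226.2]]
tips pred side [[221.3 230.4]
 [245.9 200.2]
 [280.6 211.5]
 [262.9 237.7]]
209 188
```

View pics/s0.png

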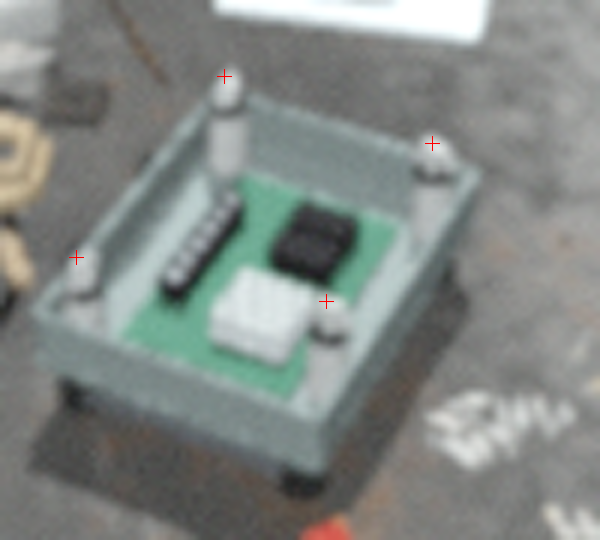

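The standoff tips sit about 1 px right of the markers in the side view. That agrees with the top view: the plate has to move about -2.2 mm in x and +1.1 mm in y. I'll lower it to just above the tips and check.

```bash
python3 plan.py 564.1 -68.4 124 -0.347
```

```text
[0.001, -0.01, 0.104] [0.0, 0.0, 0.0] rows>=0.5
```

>>> carry_out(
  series=[
    [[0.001,-0.01,0.03],[0,0,0],0],
    [[0.001,-0.01,0.06],[0,0,0],0],
    [[0.001,-0.01,0.09],[0,0,0],0],
    [[0.001,-0.01,0.104],[0,0,0],0],
    [[0.001,-0.01,0.104],[0,0,0],0],
    [[0.001,-0.01,0.104],[0,0,0],0],
  ],
)

```text
t: 6.45
tool_pos: [564.1, -68.4, 123.8]
orientation: [-0.0, 0.819, 0.574, -0.0]
wrist_force: [-0.2, 0.3, -2.0]
opening: 12.2
grasp_force: 35.0
```

```bash
python3 - <<'E'
from h import *
s=grab('side'); d=grab('top')
c=lambda i:cv2.cvtColor(i,cv2.COLOR_RGB2BGR)
u=lambda i,y,x:cv2.resize(i[y:y+90,x:x+90],None,fx=4.4,fy=4.4,interpolation=cv2.INTER_LANCZOS4)
cv2.imwrite('pics/v3.png',np.hstack([u(c(s['color']),180,205),u(c(d['color']),145,190)]))
o=bot.get_obs(); print(o['tool_pos'],o['wrist_force'])
E
```

```text
[564.44134923 -68.44424922 124.32867659] [ 0.15471856 -0.3111172  -2.35935466]
```

View pics/v3.png

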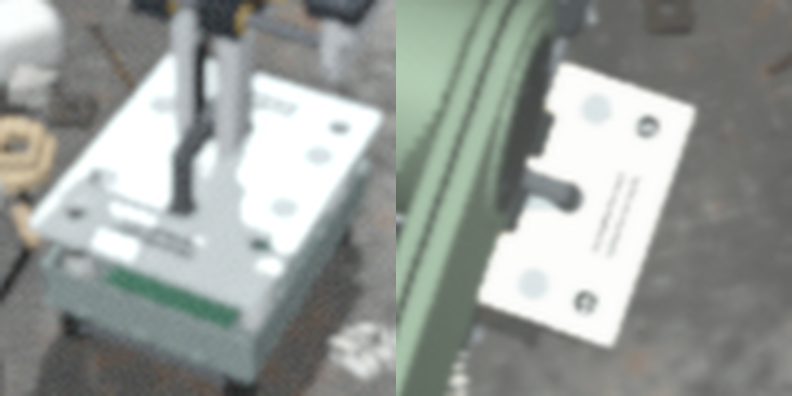

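The top view shows the tips inside holes 1 and 2, at crop (648,126) and (586,302). I'll zoom in on both holes.

```bash
python3 - <<'E'
from h import *
ims=[grab('top')['color'].astype(float) for _ in range(4)]; i=np.mean(ims,0).astype(np.uint8)[...,::-1]
r=[]
for p in [(247,173),(233,213)]:
    u,v=p; r.append(cv2.resize(i[v-8:v+9,u-8:u+9],(391,391),interpolation=cv2.INTER_CUBIC))
cv2.imwrite('pics/z3.png',np.hstack(r))
E
```

```text
(no output)
```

View pics/z3.png

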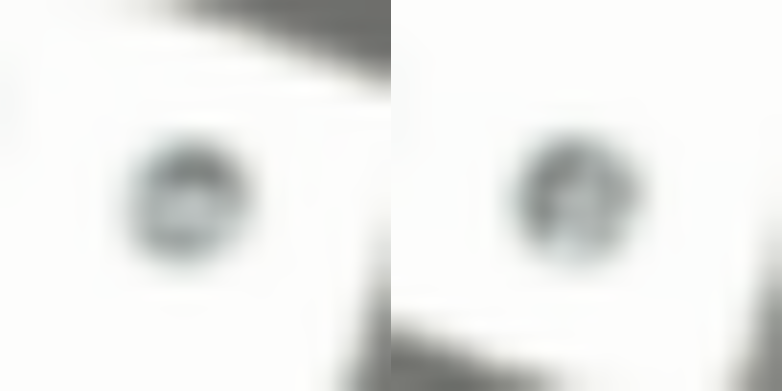

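>>> carry_out(
  series=[
    [[0.002,-0.004,0.01],[0,0,0],0],
    [[0.002,-0.004,0.02],[0,0,0],0],
    [[0.002,-0.004,0.028],[0,0,0],0],
    [[0.002,-0.004,0.028],[0,0,0],0],
  ],
)

```text
t: 7.15
tool_pos: [563.2, -67.6, 116.6]
orientation: [-0.0, 0.819, 0.574, -0.0]
wrist_force: [0.0, -0.9, -2.2]
opening: 11.6
grasp_force: 35.0
```

>>> carry_out(
  series=[
    [[0,0,0.008],[0,0,0],0],
    [[0,0,0.008],[0,0,0],0],
    [[0,0,0.008],[0,0,0],0],
  ],
)

```text
t: 7.45
tool_pos: [563.6, -67.7, 115.1]
orientation: [0.0, 0.819, 0.574, 0.0]
wrist_force: [1.5, 0.0, -2.7]
opening: 11.7
grasp_force: 35.0
```

>>> carry_out(
  series=[
    [[0,0,0.008],[0,0,0],0],
    [[0,0,0.008],[0,0,0],0],
    [[0,0,0.008],[0,0,0],0],
  ],
)

```text
t: 7.75
tool_pos: [563.8, -67.8, 113.3]
orientation: [0.001, 0.819, 0.574, 0.0]
wrist_force: [1.4, -1.5, -0.8]
opening: 11.8
grasp_force: 35.0
```

>>> carry_out(
  series=[
    [[0,0,0.008],[0,0,0],0],
    [[0,0,0.008],[0,0,0],0],
    [[0,0,0.008],[0,0,0],0],
  ],
)

```text
t: 8.05
tool_pos: [563.9, -68.0, 111.5]
orientation: [0.001, 0.819, 0.574, 0.0]
wrist_force: [1.9, -1.5, 1.3]
opening: 11.5
grasp_force: 35.0
```

>>> carry_out(
  series=[
    [[0,0,0.008],[0,0,0],0],
    [[0,0,0.008],[0,0,0],0],
    [[0,0,0.008],[0,0,0],0],
  ],
)

```text
t: 8.35
tool_pos: [564.0, -67.9, 109.6]
orientation: [0.001, 0.819, 0.574, 0.0]
wrist_force: [1.7, -1.9, 2.8]
opening: 11.3
grasp_force: 35.0
```

```bash
python3 - <<'E'
from h import *
s=grab('side'); d=grab('top')
c=lambda i:cv2.cvtColor(i,cv2.COLOR_RGB2BGR)
u=lambda i,y,x:cv2.resize(i[y:y+90,x:x+90],None,fx=4.4,fy=4.4,interpolation=cv2.INTER_LANCZOS4)
cv2.imwrite('pics/v4.png',np.hstack([u(c(s['color']),180,205),u(c(d['color']),145,190)]))
o=bot.get_obs(); print(o['tool_pos'],o['wrist_force'],o['ft_torque'])
E
```

```text
[563.95419286 -67.91909775 109.548411  ] [ 1.53567476 -2.61579629  3.33306109] [-0.49989637 -0.32036636 -0.04441684]
```

View pics/v4.png

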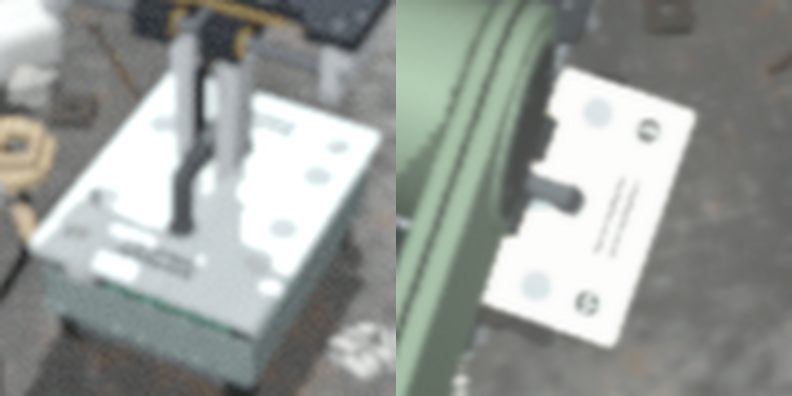

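Holes 1 and 2 show the split prongs coming through (crop (650,130), (587,303)), and the plate lies level on the tips. Before releasing it I'll push down with the grip still on, keeping it level.

>>> carry_out(
  series=[
    [[0,0,0.006],[0,0,0],0],
    [[0,0,0.012],[0,0,0],0],
    [[0,0,0.012],[0,0,0],0],
  ],
)

```text
t: 8.75
tool_pos: [564.1, -67.9, 107.0]
orientation: [0.001, 0.819, 0.574, 0.001]
wrist_force: [0.7, -1.8, 8.3]
opening: 11.4
grasp_force: 35.0
```

>>> carry_out(
  series=[
    [[0,0,0.006],[0,0,0],0],
    [[0,0,0.012],[0,0,0],0],
    [[0,0,0.012],[0,0,0],0],
  ],
)

```text
t: 9.05
tool_pos: [564.3, -67.9, 104.8]
orientation: [0.001, 0.819, 0.574, 0.001]
wrist_force: [0.5, -1.0, 11.4]
opening: 11.3
grasp_force: 35.0
```

>>> carry_out(
  series=[
    [[0,0,0.008],[0,0,0],0],
    [[0,0,0.016],[0,0,0],0],
    [[0,0,0.016],[0,0,0],0],
    [[0,0,0.016],[0,0,0],0],
  ],
)

```text
t: 9.45
tool_pos: [564.6, -68.0, 101.9]
orientation: [0.001, 0.819, 0.574, 0.001]
wrist_force: [-1.7, -1.4, 15.6]
opening: 11.6
grasp_force: 35.0
```

```bash
python3 - <<'E'
import json;from plan import *
p,r=load(); p=p+r.apply(np.array([.002,-.004,.028+.008*4+.012*2+.016])*250); json.dump({'p':p.tolist(),'q':r.as_quat().tolist()},open('cmd.json','w')); print(p)
E
```

```text
[563.30529755 -67.57955608  98.947     ]
```

>>> carry_out(
  series=[
    [[0,0,-0.016],[0,0,0],0],
    [[0,0,-0.032],[0,0,0],0],
    [[0,0,-0.038],[0,0,0],0],
    [[0,0,-0.04],[0,0,0],0.35],
    [[0,0,-0.04],[0,0,0],0.35],
    [[0,0,-0.04],[0,0,0],0.35],
    [[0,0,-0.1],[0,0,0],0.35],
    [[0,0,-0.24],[0,0,0],0.35],
  ],
  squeeze=30,
)

```text
t: 10.25
tool_pos: [559.8, -66.5, 155.9]
orientation: [-0.004, 0.819, 0.574, -0.003]
wrist_force: [0.6, 0.7, 0.2]
opening: 33.0
grasp_force: 0.0
```

```bash
python3 - <<'E'
import json;from plan import *
p,r=load(); p=p+r.apply([0,0,-60]); json.dump({'p':p.tolist(),'q':r.as_quat().tolist()},open('cmd.json','w')); print(p)
E
python3 plan.py 621 -52.3 150 -0.347 621 -52.3 108 -0.347
python3 - <<'E'
from h import *
s=grab('side'); w=world(s)
m=(w[...,2]>55)&(w[...,2]<95)&(np.hypot(w[...,0]-564,w[...,1]+68)<85); P=w[m]
for _ in range(6):
    A=np.c_[P[:,:2]-[564,-68],np.ones(len(P))]; c=np.linalg.lstsq(A,P[:,2],rcond=None)[0]; e=abs(A@c-P[:,2]); P=P[e<3]
print('plate plane',np.round(c,4),len(P)); o=bot.get_obs(); print(o['tool_pos'],o['wrist_force'],o['opening'])
E
```

```text
[563.30529755 -67.57955608 158.947     ]
[0.136, 0.196, 0.036] [0.0, 0.0, 0.0] rows>=1.2 
[-0.0, 0.0, 0.168] [0.0, 0.0, 0.0] rows>=0.8 
plate plane [ 1.000e-04 -7.700e-03  7.432e+01] 2045
[565.59893577 -67.91297205 165.01172406] [ 1.76428675 -0.05153022  3.82093653] 32.92966804752357
```

>>> carry_out(
  series=[
    [[0.136,0.196,0.036],[0,0,0],0],
    [[0.136,0.196,0.036],[0,0,0],0],
    [[0.136,0.196,0.036],[0,0,0],0],
    [[0.136,0.196,0.036],[0,0,0],0],
  ],
)

```text
t: 10.7
tool_pos: [620.2, -52.2, 149.9]
orientation: [-0.0, 0.818, 0.575, -0.001]
wrist_force: [0.6, 0.2, -0.7]
opening: 4.8
grasp_force: 0.0
```

>>> carry_out(
  series=[
    [[0,0,0.08],[0,0,0],0],
    [[0,0,0.14],[0,0,0],0],
    [[0,0,0.168],[0,0,0],0],
    [[0,0,0.168],[0,0,0],0],
    [[0,0,0.168],[0,0,0],0],
  ],
)

```text
t: 11.2
tool_pos: [620.8, -52.4, 108.2]
orientation: [-0.0, 0.819, 0.574, -0.0]
wrist_force: [-0.5, 0.4, 0.0]
opening: 0.6
grasp_force: 0.0
```

>>> carry_out(
  series=[
    [[0,0,0.02],[0,0,0],0],
    [[0,0,0.04],[0,0,0],0],
    [[0,0,0.048],[0,0,0],0],
    [[0,0,0.056],[0,0,0],0],
    [[0,0,0.056],[0,0,0],0],
  ],
)

```text
t: 11.7
tool_pos: [620.9, -52.2, 94.2]
orientation: [-0.0, 0.819, 0.574, -0.0]
wrist_force: [-1.4, 0.3, 2.8]
opening: 0.5
grasp_force: 1.6
```

>>> carry_out(
  series=[
    [[0,0,0.006],[0,0,0],0],
    [[0,0,0.012],[0,0,0],0],
    [[0,0,0.012],[0,0,0],0],
  ],
)

```text
t: 12.0
tool_pos: [621.1, -52.4, 91.9]
orientation: [0.0, 0.819, 0.574, 0.0]
wrist_force: [-2.8, 0.3, 6.6]
opening: 0.6
grasp_force: 3.4
```

>>> carry_out(
  series=[
    [[0,0,0.006],[0,0,0],0],
    [[0,0,0.012],[0,0,0],0],
    [[0,0,0.012],[0,0,0],0],
  ],
)

```text
t: 12.3
tool_pos: [621.3, -52.5, 89.7]
orientation: [0.0, 0.819, 0.574, 0.0]
wrist_force: [-4.0, 0.5, 9.9]
opening: 0.4
grasp_force: 4.9
```

>>> carry_out(
  series=[
    [[0,0,0.006],[0,0,0],0],
    [[0,0,0.008],[0,0,0],0],
    [[0,0,0.008],[0,0,0],0],
  ],
)

```text
t: 12.6
tool_pos: [621.4, -52.5, 88.3]
orientation: [0.001, 0.819, 0.574, 0.0]
wrist_force: [-5.7, 0.3, 12.0]
opening: 0.6
grasp_force: 5.9
```

>>> carry_out(
  series=[
    [[0,0,0.006],[0,0,0],0],
    [[0,0,0.008],[0,0,0],0],
    [[0,0,0.008],[0,0,0],0],
  ],
)

```text
t: 12.9
tool_pos: [621.8, -52.4, 85.9]
orientation: [0.001, 0.819, 0.574, 0.001]
wrist_force: [-1.6, 0.4, 6.2]
opening: 0.6
grasp_force: 3.3
```

>>> carry_out(
  series=[
    [[0,0,0.006],[0,0,0],0],
    [[0,0,0.008],[0,0,0],0],
    [[0,0,0.008],[0,0,0],0],
  ],
)

```text
t: 13.2
tool_pos: [621.9, -52.4, 83.9]
orientation: [0.001, 0.819, 0.574, 0.001]
wrist_force: [-3.6, -0.7, 9.8]
opening: 0.2
grasp_force: 4.4
```

>>> carry_out(
  series=[
    [[0,0,0.006],[0,0,0],0],
    [[0,0,0.008],[0,0,0],0],
    [[0,0,0.008],[0,0,0],0],
  ],
)

```text
t: 13.5
tool_pos: [621.9, -52.3, 82.4]
orientation: [0.001, 0.819, 0.574, 0.001]
wrist_force: [-3.6, 0.4, 12.5]
opening: 0.2
grasp_force: 5.6
```

>>> carry_out(
  series=[
    [[0,0,0.006],[0,0,0],0],
    [[0,0,0.01],[0,0,0],0],
    [[0,0,0.01],[0,0,0],0],
  ],
)

```text
t: 13.8
tool_pos: [622.0, -52.4, 80.6]
orientation: [0.001, 0.818, 0.575, 0.001]
wrist_force: [-5.9, 0.7, 14.5]
opening: -0.0
grasp_force: 7.2
```

```bash
cat > tilt.py <<'E'
from h import *
s=grab('side'); w=world(s)
m=(w[...,2]>40)&(w[...,2]<95)&(np.hypot(w[...,0]-564,w[...,1]+68)<85); P=w[m]; c=[0,0,70]
for t in (12,8,5,4,3,3):
    A=np.c_[P[:,:2]-[564,-68],np.ones(len(P))]; P=P[abs(A@c-P[:,2])<t]
    A=np.c_[P[:,:2]-[564,-68],np.ones(len(P))]; c=np.linalg.lstsq(A,P[:,2],rcond=None)[0]
C,S=np.cos(-.347),np.sin(-.347); R=np.array([[C,-S],[S,C]])
print('plane',np.round(c,4),len(P),'tilt',np.hypot(c[0],c[1]),'hole z',np.round(HOLES@R.T@c[:2]+c[2],1)); o=bot.get_obs(); print(o['tool_pos'],o['wrist_force'],o['t'])
E
python3 tilt.py
```

```text
plane [-1.00500e-01 -4.16000e-02  6.53731e+01] 1767 tilt 0.10881183346444671 hole z [57.  66.1 73.8 66.3]
[621.98547197 -52.3649992   80.69786067] [-6.17928345  1.37269489 14.60896387] 13.85
```

```bash
cat > setz.py <<'E'
import json,sys;from plan import *
p,r=load(); p[2]=float(sys.argv[1]); json.dump({'p':p.tolist(),'q':r.as_quat().tolist()},open('cmd.json','w'))
E
python3 setz.py 77.5; python3 plan.py 621 -52.3 150 -.347 523.3 -40.4 150 -.347 523.3 -40.4 100 -.347
```

```text
[-0.0, 0.0, -0.29] [0.0, 0.0, 0.0] rows>=1.4 
[-0.088, -0.383, 0.0] [0.0, 0.0, 0.0] rows>=2.0 
[-0.0, -0.0, 0.2] [0.0, 0.0, 0.0] rows>=1.0
```

>>> carry_out(
  series=[
    [[0,0,-0.03],[0,0,0],0],
    [[0,0,-0.06],[0,0,0],0],
    [[0,0,-0.15],[0,0,0],0],
    [[0,0,-0.29],[0,0,0],0],
    [[0,0,-0.29],[0,0,0],0],
    [[0,0,-0.29],[0,0,0],0],
  ],
)

```text
t: 14.45
tool_pos: [621.6, -52.4, 150.6]
orientation: [0.001, 0.819, 0.574, 0.001]
wrist_force: [-0.3, -0.1, -1.4]
opening: 0.6
grasp_force: 0.0
```

>>> carry_out(
  series=[
    [[-0.088,-0.383,0],[0,0,0],0],
    [[-0.088,-0.383,0],[0,0,0],0],
    [[-0.088,-0.383,0],[0,0,0],0],
    [[-0.088,-0.383,0],[0,0,0],0],
    [[-0.088,-0.383,0],[0,0,0],0],
  ],
)

```text
t: 14.95
tool_pos: [524.6, -40.7, 150.0]
orientation: [0.001, 0.819, 0.574, 0.0]
wrist_force: [0.4, -0.1, 1.1]
opening: 0.6
grasp_force: 0.0
```

```bash
python3 tilt.py
```

```text
plane [-9.88000e-02 -4.30000e-02  7.28468e+01] 1910 tilt 0.10773406044660569 hole z [64.5 73.7 81.2 73.6]
[525.18316091 -40.87431942 150.38112246] [0.85440308 0.45865742 0.08809414] 15.0
```

>>> carry_out(
  series=[
    [[0,0,0.1],[0,0,0],0],
    [[0,0,0.18],[0,0,0],0],
    [[0,0,0.2],[0,0,0],0],
    [[0,0,0.2],[0,0,0],0],
  ],
)

```text
t: 15.4
tool_pos: [523.9, -40.6, 99.4]
orientation: [-0.0, 0.819, 0.574, -0.0]
wrist_force: [-0.1, -0.1, 1.0]
opening: 0.4
grasp_force: 0.0
```

>>> carry_out(
  series=[
    [[0,0,0.01],[0,0,0],0],
    [[0,0,0.02],[0,0,0],0],
    [[0,0,0.028],[0,0,0],0],
    [[0,0,0.028],[0,0,0],0],
  ],
)

```text
t: 15.8
tool_pos: [525.0, -40.8, 94.5]
orientation: [0.001, 0.819, 0.574, 0.001]
wrist_force: [0.4, -0.2, 5.2]
opening: 0.4
grasp_force: 2.5
```

>>> carry_out(
  series=[
    [[0,0,0.008],[0,0,0],0],
    [[0,0,0.016],[0,0,0],0],
    [[0,0,0.016],[0,0,0],0],
  ],
)

```text
t: 16.1
tool_pos: [524.6, -40.8, 90.3]
orientation: [0.001, 0.819, 0.574, 0.001]
wrist_force: [-0.3, -0.8, 1.1]
opening: 0.4
grasp_force: 0.6
```

>>> carry_out(
  series=[
    [[0,0,0.008],[0,0,0],0],
    [[0,0,0.012],[0,0,0],0],
    [[0,0,0.012],[0,0,0],0],
  ],
)

```text
t: 16.4
tool_pos: [524.3, -40.6, 86.5]
orientation: [0.001, 0.819, 0.574, 0.001]
wrist_force: [0.8, -0.1, 5.8]
opening: 0.6
grasp_force: 2.6
```

```bash
python3 tilt.py
```

```text
plane [-1.56000e-02 -9.02000e-02  6.61654e+01] 1734 tilt 0.09155933381303129 hole z [61.3 72.5 71.  61.8]
[524.27889939 -40.65906053  86.58220383] [ 0.38272089 -0.96751165  4.8697234 ] 16.45
```

>>> carry_out(
  series=[
    [[0,0,0.008],[0,0,0],0],
    [[0,0,0.016],[0,0,0],0],
    [[0,0,0.016],[0,0,0],0],
  ],
)

```text
t: 16.75
tool_pos: [524.4, -40.7, 83.3]
orientation: [0.001, 0.819, 0.574, 0.001]
wrist_force: [-1.1, 0.4, 11.3]
opening: 0.5
grasp_force: 5.4
```

>>> carry_out(
  series=[
    [[0,0,0.006],[0,0,0],0],
    [[0,0,0.01],[0,0,0],0],
    [[0,0,0.01],[0,0,0],0],
  ],
)

```text
t: 17.05
tool_pos: [524.4, -40.7, 81.5]
orientation: [0.001, 0.819, 0.574, 0.001]
wrist_force: [-2.5, -0.4, 14.4]
opening: 0.6
grasp_force: 7.1
```

```bash
python3 setz.py 79.5; python3 plan.py 523.3 -40.4 150 -.347 597.9 -116.3 150 -.347 597.9 -116.3 102 -.347; python3 tilt.py
```

```text
[-0.0, -0.0, -0.282] [0.0, 0.0, 0.0] rows>=1.4 
[-0.184, 0.383, 0.0] [0.0, 0.0, 0.0] rows>=2.1 
[-0.0, 0.0, 0.192] [0.0, 0.0, 0.0] rows>=1.0 
plane [-1.10000e-02 -7.89000e-02  6.17714e+01] 1119 tilt 0.07966208552757481 hole z [57.7 67.4 65.8 57.9]
[524.41994663 -40.711457    81.57912934] [-2.97771709 -0.29779609 14.33912052] 17.1
```

Two have clicked. Next is spot 1.

>>> carry_out(
  series=[
    [[0,0,-0.03],[0,0,0],0],
    [[0,0,-0.06],[0,0,0],0],
    [[0,0,-0.15],[0,0,0],0],
    [[0,0,-0.282],[0,0,0],0],
    [[0,0,-0.282],[0,0,0],0],
    [[0,0,-0.282],[0,0,0],0],
  ],
)

```text
t: 17.7
tool_pos: [523.2, -40.3, 149.9]
orientation: [-0.0, 0.819, 0.574, 0.0]
wrist_force: [-1.3, 0.3, 0.1]
opening: 0.4
grasp_force: 0.0
```

>>> carry_out(
  series=[
    [[-0.184,0.383,0],[0,0,0],0],
    [[-0.184,0.383,0],[0,0,0],0],
    [[-0.184,0.383,0],[0,0,0],0],
    [[-0.184,0.383,0],[0,0,0],0],
    [[-0.184,0.383,0],[0,0,0],0],
  ],
)

```text
t: 18.2
tool_pos: [595.9, -115.1, 148.0]
orientation: [-0.002, 0.819, 0.574, -0.001]
wrist_force: [-0.3, -0.1, 0.2]
opening: 0.5
grasp_force: 0.0
```

>>> carry_out(
  series=[
    [[0,0,0.1],[0,0,0],0],
    [[0,0,0.17],[0,0,0],0],
    [[0,0,0.192],[0,0,0],0],
    [[0,0,0.192],[0,0,0],0],
  ],
)

```text
t: 18.6
tool_pos: [596.1, -114.8, 100.8]
orientation: [-0.001, 0.818, 0.575, -0.001]
wrist_force: [-0.2, 0.4, -0.3]
opening: 0.0
grasp_force: 0.0
```

>>> carry_out(
  series=[
    [[0,0,0.014],[0,0,0],0],
    [[0,0,0.028],[0,0,0],0],
    [[0,0,0.032],[0,0,0],0],
    [[0,0,0.032],[0,0,0],0],
  ],
)

```text
t: 19.0
tool_pos: [598.3, -116.3, 94.5]
orientation: [0.0, 0.819, 0.574, 0.0]
wrist_force: [0.5, 0.4, 1.4]
opening: 0.3
grasp_force: 0.5
```

>>> carry_out(
  series=[
    [[0,0,0.008],[0,0,0],0],
    [[0,0,0.016],[0,0,0],0],
    [[0,0,0.016],[0,0,0],0],
  ],
)

```text
t: 19.3
tool_pos: [598.4, -116.3, 91.1]
orientation: [0.0, 0.819, 0.574, 0.0]
wrist_force: [-1.2, 0.5, 6.3]
opening: 0.5
grasp_force: 3.3
```

```bash
python3 tilt.py
```

```text
plane [-1.89000e-02 -8.26000e-02  6.53172e+01] 2072 tilt 0.08469741307486837 hole z [60.6 71.  70.  61.5]
[ 598.4006976  -116.32020771   91.14000274] [-1.53160169  1.72554741  5.96310235] 19.35
```

>>> carry_out(
  series=[
    [[0,0,0.008],[0,0,0],0],
    [[0,0,0.016],[0,0,0],0],
    [[0,0,0.016],[0,0,0],0],
  ],
)

```text
t: 19.65
tool_pos: [598.5, -116.4, 88.0]
orientation: [0.001, 0.819, 0.574, 0.0]
wrist_force: [-3.6, 1.5, 10.8]
opening: 0.2
grasp_force: 5.4
```

>>> carry_out(
  series=[
    [[0,0,0.006],[0,0,0],0],
    [[0,0,0.01],[0,0,0],0],
    [[0,0,0.01],[0,0,0],0],
  ],
)

```text
t: 19.95
tool_pos: [598.6, -116.5, 86.2]
orientation: [0.001, 0.819, 0.574, 0.0]
wrist_force: [-3.8, 2.0, 12.3]
opening: 0.4
grasp_force: 6.7
```

>>> carry_out(
  series=[
    [[0,0,0.006],[0,0,0],0],
    [[0,0,0.01],[0,0,0],0],
    [[0,0,0.01],[0,0,0],0],
  ],
)

```text
t: 20.25
tool_pos: [598.6, -116.6, 84.3]
orientation: [0.001, 0.819, 0.574, 0.0]
wrist_force: [-4.5, 2.0, 16.6]
opening: 0.0
grasp_force: 8.1
```

```bash
python3 tilt.py
```

```text
plane [-1.62000e-02 -5.87000e-02  6.02129e+01] 1233 tilt 0.06087994788291816 hole z [56.7 64.2 63.7 57.6]
[ 598.63153038 -116.5098626    84.36462192] [-5.90626751  2.26726046 15.27131817] 20.3
```

>>> carry_out(
  series=[
    [[0,0,0.004],[0,0,0],0],
    [[0,0,0.008],[0,0,0],0],
    [[0,0,0.008],[0,0,0],0],
  ],
)

```text
t: 20.6
tool_pos: [598.7, -117.0, 81.7]
orientation: [0.001, 0.818, 0.575, 0.0]
wrist_force: [-3.0, -0.2, 9.4]
opening: 0.0
grasp_force: 4.6
```

>>> carry_out(
  series=[
    [[0,0,0.004],[0,0,0],0],
    [[0,0,0.006],[0,0,0],0],
    [[0,0,0.006],[0,0,0],0],
  ],
)

```text
t: 20.9
tool_pos: [598.7, -117.0, 80.0]
orientation: [0.001, 0.819, 0.574, 0.0]
wrist_force: [-4.5, 0.6, 11.9]
opening: 0.6
grasp_force: 5.9
```

>>> carry_out(
  series=[
    [[0,0,0.004],[0,0,0],0],
    [[0,0,0.01],[0,0,0],0],
    [[0,0,0.01],[0,0,0],0],
  ],
)

```text
t: 21.2
tool_pos: [598.8, -117.0, 78.0]
orientation: [0.001, 0.819, 0.574, 0.0]
wrist_force: [-5.0, 1.0, 14.3]
opening: 0.2
grasp_force: 7.4
```

```bash
python3 tilt.py; python3 setz.py 75;python3 plan.py 597.9 -116.3 150 -.347  507.6 -83.6 150 -.347 507.6 -83.6 98 -.347
```

```text
plane [ 2.00000e-03 -3.10000e-03  5.88945e+01] 389 tilt 0.003691662149953699 hole z [58.9 59.2 58.9 58.7]
[ 598.76229327 -117.01060057   78.11643055] [-4.79127544  0.59391758 14.44402811] 21.25
[-0.0, 0.0, -0.3] [0.0, 0.0, 0.0] rows>=1.5 
[-0.0, -0.384, 0.0] [0.0, 0.0, 0.0] rows>=1.9 
[-0.0, 0.0, 0.208] [0.0, 0.0, 0.0] rows>=1.0
```

>>> carry_out(
  series=[
    [[0,0,-0.03],[0,0,0],0],
    [[0,0,-0.06],[0,0,0],0],
    [[0,0,-0.15],[0,0,0],0],
    [[0,0,-0.3],[0,0,0],0],
    [[0,0,-0.3],[0,0,0],0],
    [[0,0,-0.3],[0,0,0],0],
  ],
)

```text
t: 21.85
tool_pos: [598.3, -116.4, 150.6]
orientation: [0.001, 0.819, 0.574, 0.001]
wrist_force: [-0.4, -0.5, -0.3]
opening: 0.6
grasp_force: 0.0
```

>>> carry_out(
  series=[
    [[0,-0.384,0],[0,0,0],0],
    [[0,-0.384,0],[0,0,0],0],
    [[0,-0.384,0],[0,0,0],0],
    [[0,-0.384,0],[0,0,0],0],
    [[0,-0.384,0],[0,0,0],0],
  ],
)

```text
t: 22.35
tool_pos: [508.4, -84.0, 149.8]
orientation: [0.0, 0.819, 0.574, 0.0]
wrist_force: [-1.0, 0.6, 0.5]
opening: 0.3
grasp_force: 0.0
```

>>> carry_out(
  series=[
    [[0,0,0.1],[0,0,0],0],
    [[0,0,0.18],[0,0,0],0],
    [[0,0,0.208],[0,0,0],0],
    [[0,0,0.208],[0,0,0],0],
  ],
)

```text
t: 22.75
tool_pos: [507.7, -83.8, 96.9]
orientation: [-0.001, 0.819, 0.574, -0.001]
wrist_force: [-0.8, 0.8, 0.1]
opening: 0.3
grasp_force: 0.0
```

```bash
python3 tilt.py
```

```text
plane [-1.70000e-03 -2.50000e-03  6.46522e+01] 1916 tilt 0.0030338566699134404 hole z [64.4 64.8 64.9 64.6]
[508.37077897 -83.96768753  97.96714547] [-0.60137824  1.02068317 -0.30125402] 22.8
```

>>> carry_out(
  series=[
    [[0,0,0.014],[0,0,0],0],
    [[0,0,0.028],[0,0,0],0],
    [[0,0,0.036],[0,0,0],0],
    [[0,0,0.036],[0,0,0],0],
  ],
)

```text
t: 23.2
tool_pos: [507.4, -83.5, 88.9]
orientation: [-0.0, 0.819, 0.574, -0.0]
wrist_force: [0.6, 0.2, -0.1]
opening: 0.4
grasp_force: 0.0
```

>>> carry_out(
  series=[
    [[0,0,0.008],[0,0,0],0],
    [[0,0,0.016],[0,0,0],0],
    [[0,0,0.016],[0,0,0],0],
  ],
)

```text
t: 23.5
tool_pos: [507.8, -83.6, 85.2]
orientation: [0.0, 0.819, 0.574, 0.0]
wrist_force: [-0.6, -0.2, 1.6]
opening: 0.4
grasp_force: 1.1
```

>>> carry_out(
  series=[
    [[0,0,0.008],[0,0,0],0],
    [[0,0,0.016],[0,0,0],0],
    [[0,0,0.016],[0,0,0],0],
  ],
)

```text
t: 23.8
tool_pos: [507.8, -83.7, 81.9]
orientation: [0.0, 0.819, 0.574, 0.0]
wrist_force: [-2.4, 1.3, 8.9]
opening: 0.4
grasp_force: 4.2
```

>>> carry_out(
  series=[
    [[0,0,0.008],[0,0,0],0],
    [[0,0,0.016],[0,0,0],0],
    [[0,0,0.016],[0,0,0],0],
  ],
)

```text
t: 24.1
tool_pos: [507.9, -83.7, 78.7]
orientation: [0.0, 0.819, 0.575, -0.0]
wrist_force: [-5.2, 1.8, 14.3]
opening: 0.1
grasp_force: 7.0
```

>>> carry_out(
  series=[
    [[0,0,0.006],[0,0,0],0],
    [[0,0,0.01],[0,0,0],0],
    [[0,0,0.01],[0,0,0],0],
  ],
)

```text
t: 24.4
tool_pos: [507.9, -83.7, 76.8]
orientation: [0.0, 0.818, 0.575, -0.0]
wrist_force: [-6.1, 1.8, 18.1]
opening: 0.4
grasp_force: 8.6
```

>>> carry_out(
  series=[
    [[0,0,-0.04],[0,0,0],0],
    [[0,0,-0.1],[0,0,0],0],
    [[0,0,-0.3],[0,0,0],0],
    [[0,0,-0.5],[0,0,0],0],
    [[0.1,-0.3,-0.7],[0,0,0],0],
    [[0.3,-0.6,-0.7],[0,0,0],0],
    [[0.5,-0.6,-0.7],[0,0,0],0],
    [[0.8,-0.6,-0.7],[0,0,0],0],
  ],
)

```text
t: 25.2
tool_pos: [428.4, 77.8, 245.5]
orientation: [0.001, 0.819, 0.573, 0.001]
wrist_force: [2.0, 0.3, 0.1]
opening: 0.2
grasp_force: 0.0
```

>>> carry_out(
  series=[
    [[0.5,0,0],[0,0,0],0],
    [[0.5,0,0],[0,0,0],0],
    [[0.9,0,0],[0,0,0],0],
    [[0.9,0,0],[0,0,0],0],
    [[0.9,0,0],[0,0,0],0],
    [[0.9,0,0],[0,0,0],0],
  ],
)

```text
t: 25.8
tool_pos: [506.7, 291.3, 243.6]
orientation: [-0.0, 0.817, 0.576, -0.0]
wrist_force: [-0.5, -0.5, -0.4]
opening: 0.3
grasp_force: 0.0
```

```bash
python3 tilt.py; python3 - <<'E'
from h import *
s=grab('side'); d=grab('top')
c=lambda i:cv2.cvtColor(i,cv2.COLOR_RGB2BGR)
u=lambda i,y,x:cv2.resize(i[y:y+90,x:x+90],None,fx=4.4,fy=4.4,interpolation=cv2.INTER_LANCZOS4)
cv2.imwrite('pics/v5.png',np.hstack([u(c(s['color']),180,205),u(c(d['color']),140,175)]))
w=world(d);P=w[(w[...,2]>45)&(w[...,2]<72)&(np.hypot(w[...,0]-564,w[...,1]+68)<62)]; print('top cam plate z',np.median(P[:,2]),len(P))
E
```

```text
plane [-2.17000e-02 -1.03000e-02  6.55091e+01] 123 tilt 0.023966359321851812 hole z [63.6 65.8 67.4 65.6]
[506.19792189 289.44863724 243.61133903] [-0.51446134 -0.45498948 -0.71316696] 25.85
top cam plate z 63.65444203707864 1985
```

View pics/v5.png

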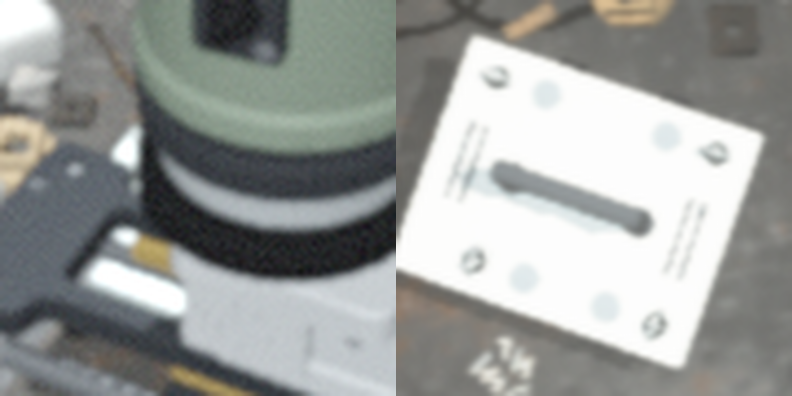

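The top view shows all four prong tips through their holes at crop (495,76), (713,152), (654,324) and (473,262). A last check of how level the plate is, using the top depth map:

```bash
python3 - <<'E'
from h import *
w=np.mean([world(grab('top')) for _ in range(3)],0)
P=w[(np.hypot(w[...,0]-564,w[...,1]+68)<75)&(w[...,2]>50)]; c=[0,0,63.6]
for t in (5,4,3,3):
    A=np.c_[P[:,:2]-[564,-68],np.ones(len(P))]; P=P[abs(A@c-P[:,2])<t]
    A=np.c_[P[:,:2]-[564,-68],np.ones(len(P))]; c=np.linalg.lstsq(A,P[:,2],rcond=None)[0]
C,S=np.cos(-.347),np.sin(-.347); R=np.array([[C,-S],[S,C]]); Hw=HOLES@R.T
print(c,'hole z',Hw@c[:2]+c[2])
for h in Hw+[564,-68]:
    m=np.hypot(w[...,0]-h[0]-0,w[...,1]-h[1])<16; print(np.nanpercentile(w[m][:,2],[50,98]))
E
```

```text
[8.04696847e-04 1.44223686e-03 6.35922833e+01] hole z [63.70611988 63.5040079  63.47844681 63.64470021]
[63.67555595 74.62321038]
[63.37018457 74.98855491]
[63.50309641 74.69651922]
[63.64239462 74.91847018]
```

```bash
python3 -c "
from rig import bot; print(bot.job_done())"
```

```text
the job is handed in; nothing more can be done
None
```

The cover plate is on all four standoffs, level to within about 0.2 mm with every tip through its hole, and I handed the job in at about 26 s; the hand-in call returned no verdict, so whether it passed is not confirmed.

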